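Draw the burner tray out of the teapot warmer with the hook

TASK

The tea lights in the teapot warmer have burnt out, but the metal is still hot. Take the hook from its rest, put its point down through the eye of the burner tray and draw the tray gently out until you feel it come up firmly against its stop, without dragging the warmer along, shifting the teapot or touching warmer, tray or teapot with the gripper. Leave the tray drawn out, lay the hook back in its rest, and leave the other things on the board alone.

Things in the scene. Friction and masses are not known exactly. Their poses are not given: they have to be found in the camera images.
- hook: hook tool: pale wooden handle 120 long (x), 18 wide (y), 22 mm tall (z); ahead of it, level with the handle's axis, a 6 mm steel rod along +x whose end turns down 134 mm ahead of the origin, its point 31 mm below the axis. Origin: centre of the handle, on its axis; z up. 0.11 kg. Grip firmly across the width (y) from above: it can slip or pitch in the fingers when the hook is loaded
- hook_tip (a point): the lowest point of the hook's downturned leg (6 mm round steel), 134 mm ahead of and 31 mm below the hook's origin; axes as the hook's. The balance point of the tool is about 25 mm ahead of the hook's origin
- hook_rest: fixed white ceramic rest, base 140 x 60 x 10 mm, with two 12 mm thick saddles 46 mm either side of the middle along x, floor 30 mm above the board; sloping cheeks, 23 mm apart at the floor, 36 mm at their top (47 mm high). Origin: middle of the underside, on the board. Hook at home: its origin 41 mm above this one (it may lie 6 mm off along x), its x along the rest's x
- warmer: low steel teapot warmer, 226 long (x), 168 wide (y), 78 mm high, open below, on four legs on the board, teapot on top. Loose, 2.2 kg: it slides if the tray pulls on it too hard (from some 12 N beyond the tray's own drag) or is run fast into its stop. Origin: centre of its footprint, on the board. The tray comes out of its front, along its own -x
- tray: burner tray with two tea lights, 210 x 138 mm, sliding on the board in the warmer (2 mm play each side), pull 1 to 6 N. Origin on the board, 114 mm behind its 40 mm high front panel, at the warmer's origin when shut; starts up to 12 mm out. Comes out along -x until, 105 to 160 mm from shut, it meets a hidden stop, set differently each time: felt as a sharp rise of the pull
- eye (a point): centre of the tray's brass eye: a ring lying level, with a 16 mm clear hole, of 5 mm wire, its mid-plane 22 mm above the board, 16 mm in front of the tray's front panel, on its middle line, open above and below. Axes as the tray's
- teapot: aluminium teapot 136 mm across and 144 mm high to the top of its bail handle, standing loose on the warmer; its spout sticks out 100 mm sideways from its axis. Origin: centre of its underside.
- kettle: matte black kettle, 160 mm across, 209 mm high, on its round power base; leave alone. Origin: centre of its underside.
- milk_jug: white porcelain jug, 80 mm across, 104 mm high; leave alone. Origin: centre of its underside.
- cups: two stacked glass cups, 78 mm across, 114 mm high together; leave alone. Origin: centre of the underside.
- sweetener: white plastic sweetener pot with green push top, 48 mm across, 78 mm high; leave alone. Origin: centre of its underside.
There are look-alikes about, which are no part of the job. Of the things that look like the hook, the smaller one is meant. What is shaped like the hook_rest but red is not meant.

How it is judged:
On the way, in this order (a step that is already met when the one before it is completed fails the run):
1. the hook's point is down through the eye of the tray (x of hook_tip in the frame of eye between -0.011 and 0.011 m and y of hook_tip in the frame of eye between -0.011 and 0.011 m and z of hook_tip in the frame of eye below -0.004 m), for 0.1 s.
2. the hook, in the eye, has drawn the tray out and holds it firmly up against its stop in the warmer (horizontal distance between hook_tip and eye below 0.012 m and z of hook_tip in the frame of eye below 0 m and x of tray in the frame of warmer below -0.102 m and contact force between tray and warmer above 2 N), for 0.2 s.
At the end, for the whole second after the job is handed in: The tray stands drawn out, at least 100 mm from shut, at rest; the hook lies released in both saddles of its rest, level, within 20 mm lengthways and 6 mm sideways of its place, at rest (x of tray in the frame of warmer below -0.1 m and x of hook in the frame of hook_rest between -0.02 and 0.02 m and y of hook in the frame of hook_rest between -0.006 and 0.006 m and height (world z) of hook below 0.045 m and angle between hook's own z axis and vertical below 0.12 rad and height (world z) of hook_tip below 0.02 m and linear speed of each of hook, tray below 0.02 m/s); the robot touches nothing.
It fails at once if the warmer is dragged (more than 4 mm) (distance of warmer from where it was at the start of the episode above 0.004 m).
It fails at once if the hook bears on the tray with more than 25 N (contact force between hook and tray above 25 N).
It fails at once if the gripper or arm touches the hot tray, warmer or teapot (contact force between any of the arm, the fingers and tray above 0.3 N or contact force between any of the arm, the fingers and warmer above 0.3 N or contact force between any of the arm, the fingers and teapot above 0.3 N).
It fails at once if the teapot is shifted or tipped (distance of teapot from where it was at the start of the episode above 0.012 m or angle between teapot's own z axis and vertical above 0.15 rad).
It fails at once if a bystander is disturbed (moved more than 15 mm) (distance of any of kettle, milk_jug, cups, sweetener from where it was at the start of the episode above 0.015 m).
It also fails if it takes over 72 s, if anything falls off the work surface, if the arm or the gripper's body presses on something with over 40 N, if the wrist force passes 120 N, or if a joint passes its speed limit or range.

ROBOT

A 7-joint arm with a two-finger parallel gripper is mounted at the origin on the work surface. World frame = base frame: x ahead of the robot, y to its left, z up, the work surface at z = 0. Lengths are in m, angles in rad, forces in N, time in s.
With the tool pointing down it reaches from about 0.425 to 1.025 m from the base axis. Payload 9.4 kg.
Tool frame: the origin (TCP) lies at the very end of the fingers, on their centre line; the grasp point (between the pads) lies 19 mm behind it; z points along the fingers, y is the direction in which the jaws open and shut (so a half turn about z gives the same grasp; the last joint's range is limited). The gripper opens to 85 mm and grips with 20 to 120 N. Pads are 22 mm wide; open, the fingers measure 114 mm over their backs; the gripper's body (76 mm by 85 mm) begins 54 mm behind the grasp point. The pads swing forward as they close: fully open they stand 13 mm farther back than shut.
Start: joints at [-1.357, 0.599, -0.003, 1.599, 0.002, 0.943, -0.08], TCP at [0.208, 0.695, 0.231] pointing down, gripper open.
Joint ranges: [-2.57, 2.57], [-0.35, 1.97], [-1.29, 1.29], [0.11, 2.56], [-1.05, 4.19], [0.11, 1.86], [-2.63, 2.63]. Speed limits (rad/s): [2.22, 2.22, 3.01, 3.01, 3.14, 3.14, 3.14].

INTERFACE

Orientations are given as [roll, pitch, yaw] about the fixed x, y, z axes, in that order (R = Rz(yaw) Ry(pitch) Rx(roll)).
In Python, from rig import env gives the robot as it stands. The module is installed in compiled form; this text tells all that it offers.
- The arm moves only by the tool move_arm, never from a script. Its argument "plan" is a list that holds one entry, the list of rows, each a list of 7 numbers: the opening, from 0 (shut) to 1 (fully open), then the shift along the tool's x, y, z in m, then the turn, a rotation vector about the tool's x, y, z in degrees. In form: [[[gripper, dx, dy, dz, rx, ry, rz], ...]]. A call has 1 to 12 rows; each row shifts and turns the commanded pose from where the row before left it, along the tool's axes as they then stand; what a row does not reach is not made up. A row lasts 1/12 s, in which the tool goes at most 41.7 mm and 7.16 degrees, less where a joint would pass 70% of its speed; a pose out of reach is approached as far as the arm can. A call is refused whole if a number of a shift passes 0.0417 or a number of a turn 7.16, either way. A call with a gripper value outside its range is refused whole. The fingers move at their own pace and stop on an object; "force" is the grip in N (left out, the last holds). Time passes only in rows, so rows that do not move let the fingers close. It gives the time, the measured TCP pose, the force and the opening at its end, in the units of the state.
- env.read_state(): the state, without advancing time (a new reading comes with each control period).
- env.capture(name): name is "side" or "top"; returns the picture (400x640x3 uint8, blue, green, red); there is no depth.
- env.camera_info(name): a dict with "fov_y" (degrees; the focal length in pixels is half the picture's height over the tangent of half this angle, whatever the lens; pixels are square), "cx", "cy" (the principal point, pixels), "world_from_camera" (4x4, takes a point from camera to world coordinates). Camera axes: x right, y down, z forward; pixel columns grow to the right and rows downward; lengths in m; the calibration is good to about 2 mm. A picture is of the moment at which its call begins. camera_info takes no time and is no camera call.
- env.finish_job(): hands the job in, once; it reports no verdict.
The state is a dict: "t": time; "joint_positions": joint angles; "joint_velocities": joint speeds; "joint_torque": joint torques, N m; "eef_pos": TCP position; "orientation": TCP orientation; "ft_force": force on the tool from outside, world axes, zero at the start; "moment": the same for the moment, N m; "gripper_width": finger opening in m.
Only numpy, scipy, OpenCV 4.12 (cv2) and the standard library are available. Lean on these libraries where they do the work, as an engineer would, in place of code of your own. Each camera call takes 0.05 s, during which the arm holds its last target. There are 200 camera calls.

## Working session

There is one attempt and no reset: what is moved stays moved. The work goes in short steps, Python scripts to look and compute and a tool call to move; the robot and the scene stay as the last step left them, time stands still between calls to the robot, and variables do not carry over. Pictures are saved under pics/ and viewed, about 8 in all and at most 12, crops included, and the job is handed in when it is done.

Besides the shell and the picture viewer there is one more tool, called after "Call:" as name(argument=value, ...), one argument or row to a line, values as JSON. move_arm: Moves the arm, as the interface text tells. Its arguments: {"type":"object","properties":{"plan":{"type":"array","items":{"type":"array","items":{"type":"array","items":{"type":"number"}}}},"force":{"type":"number"}},"required":["plan"]}

```bash
mkdir -p pics; python3 - <<'E'
from rig import env
import cv2,json
s=env.read_state();print({k:s[k] for k in('t','eef_pos','orientation','gripper_width','ft_force')})
for n in('top','side'):
    cv2.imwrite(f'pics/{n}0.png',env.capture(n));i=env.camera_info(n);print(n,i)
E
```

```text
{'t': 0.0, 'eef_pos': array([0.20776477, 0.6940797 , 0.23039528]), 'orientation': array([-3.13999063e+00,  1.61763792e-04,  2.85082632e+00]), 'gripper_width': 0.0853937171563473, 'ft_force': array([0.29585595, 0.21234951, 1.0026557 ])}
top {'fov_y': 51.085582616571465, 'cx': 325.43999822069753, 'cy': 199.35463376187187, 'world_from_camera': array([[-2.33150267e-02, -9.73671664e-01,  2.26759564e-01,
         2.14836897e-01],
       [-9.99718986e-01,  2.36792731e-02, -1.11412096e-03,
         8.82892741e-03],
       [-4.28471364e-03, -2.26721817e-01, -9.73950132e-01,
         1.40129515e+00],
       [ 0.00000000e+00,  0.00000000e+00,  0.00000000e+00,
         1.00000000e+00]])}
side {'fov_y': 45.99528247607104, 'cx': 319.2764320733142, 'cy': 202.79565001670602, 'world_from_camera': array([[ 0.89906464, -0.30912119,  0.31004333,  0.1183431 ],
       [-0.43751384, -0.60804763,  0.66246488, -0.80164327],
       [-0.01626082, -0.731247  , -0.68191892,  0.95358722],
       [ 0.        ,  0.        ,  0.        ,  1.        ]])}
```

View pics/top0.png

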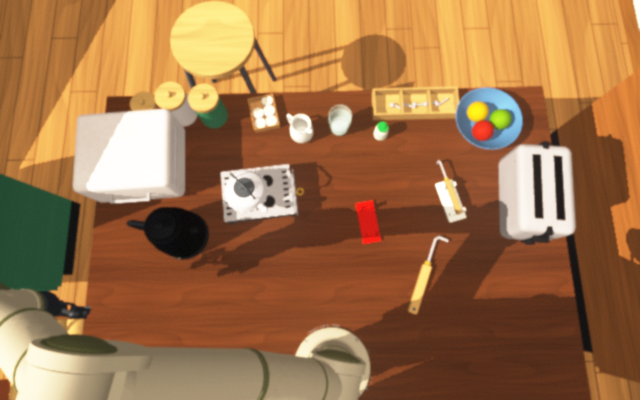

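View pics/side0.png

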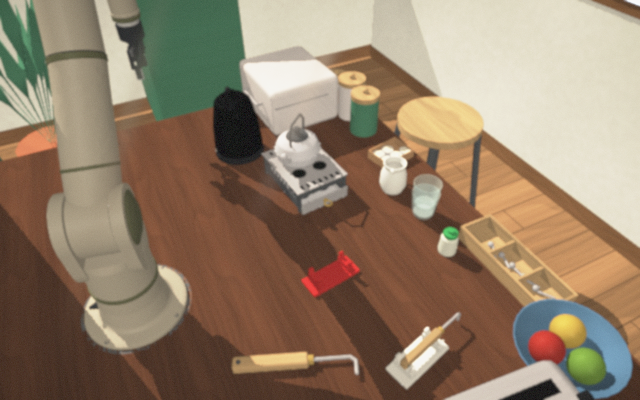

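Top view: hook in the white rest at about (450,192) with its tip at (439,163). The warmer is at (260,193) with its eye at (299,191). The red rest is at (368,221), and the bigger look-alike hook at (425,275). I'll enlarge the relevant areas next.

```bash
cat > h.py <<'E'
import numpy as np,cv2
from rig import env
def cam(n):
    i=env.camera_info(n);return 200/np.tan(np.radians(i['fov_y']/2)),i['cx'],i['cy'],np.array(i['world_from_camera'])
def ray(n,u,v,z):
    f,cx,cy,T=cam(n);d=T[:3,:3]@[(u-cx)/f,(v-cy)/f,1];o=T[:3,3];return (o+d*(z-o[2])/d[2])
def proj(n,p):
    f,cx,cy,T=cam(n);q=T[:3,:3].T@(np.array(p)-T[:3,3]);return np.array([cx+f*q[0]/q[2],cy+f*q[1]/q[2]])
def tri(pa,pb): # top px, side px -> point, gap
    L=[]
    for n,(u,v) in(('top',pa),('side',pb)):
        f,cx,cy,T=cam(n);d=T[:3,:3]@[(u-cx)/f,(v-cy)/f,1];L.append((T[:3,3],d/np.linalg.norm(d)))
    (o1,d1),(o2,d2)=L;s=np.linalg.lstsq(np.c_[d1,-d2],o2-o1,rcond=None)[0]
    a,b=o1+s[0]*d1,o2+s[1]*d2;return (a+b)/2,np.linalg.norm(a-b)
def crop(img,x,y,w,h,k):
    return cv2.resize(img[y:y+h,x:x+w],None,fx=k,fy=k,interpolation=cv2.INTER_CUBIC)
E
python3 - <<'E'
from h import *
t=cv2.imread('pics/top0.png');s=cv2.imread('pics/side0.png')
a=np.vstack([np.hstack([crop(t,215,155,100,75,4),crop(t,425,150,100,75,4)]),np.hstack([crop(s,260,145,100,75,4),crop(s,380,305,100,75,4)])])
cv2.imwrite('pics/c1.png',a)
for n,u,v,z in(('top',299,191,.022),('side',328,203,.022),('top',439,163,.01)):print(n,ray(n,u,v,z))
E
```

```text
top [0.5673199  0.09645911 0.022     ]
side [0.564052   0.09113284 0.022     ]
top [ 0.65900335 -0.3908184   0.01      ]
```

View pics/c1.png

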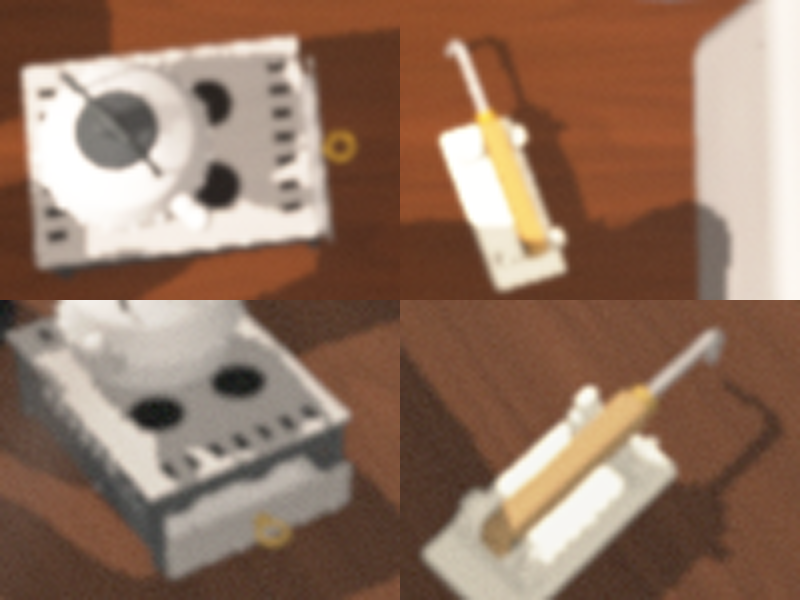

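```bash
python3 - <<'E'
from h import *
M={}
for n,e,hk,rd in(('top',(290,180,20,24),(435,170,40,50),(350,195,40,55)),('side',(318,194,22,18),(395,320,75,60),(295,245,70,55))):
    im=cv2.imread(f'pics/{n}0.png');hsv=cv2.cvtColor(im,cv2.COLOR_BGR2HSV)
    for k,(x,y,w,h) in(('eye',e),('handle',hk),('red',rd)):
        c=hsv[y:y+h,x:x+w].astype(int)
        m=((c[...,0]>13)&(c[...,0]<32)&(c[...,1]>(75 if n=='top' else 60))&(c[...,2]>90)) if k!='red' else ((c[...,0]<4)|(c[...,0]>175))&(c[...,1]>190)&(c[...,2]>120)
        nn,l,st,ce=cv2.connectedComponentsWithStats(m.astype(np.uint8))
        j=1+np.argmax(st[1:,4]); ys,xs=np.nonzero(l==j);
        r=cv2.minAreaRect(np.c_[xs+x,ys+y].astype(np.float32));b=cv2.boxPoints(r)
        print(n,k,st[j,4],'cent',ce[j]+[x,y],'box',b.round(1).tolist())
        M[n,k]=(ce[j]+[x,y],b)
print('eye tri',tri(M['top','eye'][0],M['side','eye'][0]))
print('eye planes',ray('top',*M['top','eye'][0],.022),ray('side',*M['side','eye'][0],.022))
print('handle tri',tri(M['top','handle'][0],M['side','handle'][0]))
C=[ray('top',u,v,.078) for u,v in((220.5,172),(289,164.5),(297.5,214.5),(224.5,222))]
print(np.round(C,4),[np.linalg.norm(C[i]-C[i-1]) for i in range(4)])
print('warmer yaw',np.degrees([np.arctan2(*(C[0]-C[1])[1::-1]),np.arctan2(*(C[3]-C[2])[1::-1])]))
for z in(.0,.047):print('red',[ray('top',*p,z).round(3)[:2].tolist() for p in M['top','red'][1]])
# rest base corners top view z~.01 (crop coords)
B=[(437,132),(497,292),(568,270)]
B=[ray('top',425+(u-400)/4,150+v/4,.01) for u,v in B];print('rest',np.round(B,4),np.linalg.norm(B[1]-B[0]),np.linalg.norm(B[2]-B[1]),'yaw',np.degrees(np.arctan2(*(B[0]-B[1])[1::-1])), 'mid',(B[0]+B[2])/2)
# rod tip bend and collar
P=tri((425+55/4,150+46/4),(380+(715-400)/4,305+(335-300)/4));Q=tri((425+85/4,150+117/4),(380+(648-400)/4,305+(397-300)/4));print('bend',P,'collar',Q)
d=P[0]-Q[0];print('rod yaw',np.degrees(np.arctan2(d[1],d[0])),np.linalg.norm(d))
E
```

```text
top eye 64 cent [299.359375 191.015625] box [[293.5, 191.5], [300.0, 185.0], [305.5, 190.5], [299.0, 197.0]]
top handle 248 cent [452.56451613 194.83467742] box [[442.1000061035156, 177.6999969482422], [449.5, 174.89999389648438], [463.29998779296875, 211.8000030517578], [455.8999938964844, 214.5]]
top red 750 cent [367.744      221.73333333] box [[354.70001220703125, 203.3000030517578], [372.70001220703125, 199.6999969482422], [380.79998779296875, 240.0], [362.70001220703125, 243.6999969482422]]
side eye 73 cent [327.43835616 202.5890411 ] box [[323.0, 198.0], [333.0, 198.0], [333.0, 207.0], [323.0, 207.0]]
side handle 568 cent [422.05809859 346.41021127] box [[397.3999938964844, 362.29998779296875], [438.6000061035156, 322.5], [446.5, 330.70001220703125], [405.29998779296875, 370.5]]
side red 3 cent [339.         279.66666667] box [[338.0, 280.0], [339.0, 279.0], [340.0, 280.0], [339.0, 281.0]]
eye tri (array([0.56624352, 0.09574336, 0.01956569]), np.float64(0.00321647867114582))
eye planes [0.56723525 0.09523751 0.022     ] [0.56338583 0.09343008 0.022     ]
handle tri (array([ 0.
[... 197 characters left out ...]
753), np.float64(0.22710374317377693), np.float64(0.1714078969987845), np.float64(0.23525364579586794)]
warmer yaw [95.13779441 94.59602001]
red [[0.525, -0.093], [0.536, -0.155], [0.396, -0.175], [0.386, -0.114]]
red [[0.514, -0.089], [0.525, -0.15], [0.39, -0.169], [0.38, -0.11]]
rest [[ 0.5874 -0.3684  0.01  ]
 [ 0.447  -0.4073  0.01  ]
 [ 0.4643 -0.4688  0.01  ]] 0.14574966221268637 0.06389392181567279 yaw 15.495121842407086 mid [ 0.52586341 -0.41860656  0.01      ]
bend (array([ 0.65734059, -0.38390028,  0.03321158]), np.float64(0.0007097372122303679)) collar (array([ 0.59346921, -0.40249368,  0.04032683]), np.float64(0.004209372635164834))
rod yaw 16.230647301542362 0.06690212332527276
```

Measured: hook origin about (0.529, -0.419), yaw about 16°. The eye is at about (0.566, 0.095), and the warmer yaw is about 95°. Next I lift and turn.

Call:
move_arm(
  plan=[
    [[1,0,0,-0.011,0,0,7],[1,0,0,-0.011,0,0,7],[1,0,0,-0.011,0,0,7],[1,0,0,-0.011,0,0,7],[1,0,0,-0.011,0,0,7],[1,0,0,-0.011,0,0,7],[1,0,0,-0.011,0,0,7],[1,0,0,-0.011,0,0,7],[1,0,0,-0.011,0,0,7],[1,0,0,-0.011,0,0,7],[1,0,0,-0.011,0,0,7],[1,0,0,-0.011,0,0,7]],
  ],
  force=80,
)

```text
t: 1.1
eef_pos: [0.2077, 0.6943, 0.3634]
orientation: [-3.141, 0.001, 1.379]
ft_force: [0.1, -0.0, -0.3]
gripper_width: 0.0854
```

Call:
move_arm(
  plan=[
    [[1,-0.028,0.029,0,0,0,0],[1,-0.028,0.029,0,0,0,0],[1,-0.028,0.029,0,0,0,0],[1,-0.028,0.029,0,0,0,0],[1,-0.028,0.029,0,0,0,0],[1,-0.028,0.029,0,0,0,0],[1,-0.028,0.029,0,0,0,0],[1,-0.028,0.029,0,0,0,0],[1,-0.028,0.029,0,0,0,0],[1,-0.028,0.029,0,0,0,0],[1,-0.028,0.029,0,0,0,0],[1,-0.028,0.029,0,0,0,0]],
  ],
)

```text
t: 2.1
eef_pos: [0.4883, 0.2981, 0.3632]
orientation: [-3.141, 0.0, 1.385]
ft_force: [0.6, 0.9, 0.2]
gripper_width: 0.0854
```

Call:
move_arm(
  plan=[
    [[1,-0.038,0.0107,0,0,0,0],[1,-0.038,0.0107,0,0,0,0],[1,-0.038,0.0107,0,0,0,0],[1,-0.038,0.0107,0,0,0,0],[1,-0.038,0.0107,0,0,0,0],[1,-0.038,0.0107,0,0,0,0],[1,-0.038,0.0107,0,0,0,0],[1,-0.038,0.0107,0,0,0,0],[1,-0.038,0.0107,0,0,0,0],[1,-0.038,0.0107,0,0,0,0],[1,-0.038,0.0107,0,0,0,0],[1,-0.038,0.0107,0,0,0,0]],
  ],
)

```text
t: 3.1
eef_pos: [0.5292, -0.1736, 0.3632]
orientation: [-3.141, -0.0, 1.385]
ft_force: [0.4, 0.5, 0.4]
gripper_width: 0.0854
```

Call:
move_arm(
  plan=[
    [[1,-0.038,0.0107,0,0,0,0],[1,-0.038,0.0107,0,0,0,0],[1,-0.038,0.0107,0,0,0,0],[1,-0.038,0.0107,0,0,0,0],[1,-0.038,0.0107,0,0,0,0],[1,-0.038,0.0107,0,0,0,0],[1,0,0,0.02,0,0,7],[1,0,0,0.02,0,0,7],[1,0,0,0.02,0,0,7],[1,0,0,0.02,0,0,7],[1,0,0,0.02,0,0,7],[1,0,0,0.02,0,0,7]],
  ],
)

```text
t: 4.1
eef_pos: [0.5503, -0.4077, 0.242]
orientation: [-3.141, 0.0, 0.646]
ft_force: [1.4, 0.6, 0.4]
gripper_width: 0.0853
```

Call:
move_arm(
  plan=[
    [[1,0,0,0.03,0,0,7],[1,0,0,0.03,0,0,7],[1,0,0,0.03,0,0,7],[1,0,0,0,0,0,0]],
  ],
)

```text
t: 4.43
eef_pos: [0.5489, -0.4047, 0.1471]
orientation: [-3.135, 0.006, 0.281]
ft_force: [-0.4, 1.8, -0.9]
gripper_width: 0.0854
```

```bash
python3 - <<'E'
from h import *
s=env.read_state();print(s['eef_pos'],np.degrees(s['orientation']))
a=env.capture('top');b=env.capture('side');cv2.imwrite('pics/t1.png',a);cv2.imwrite('pics/s1.png',b)
cv2.imwrite('pics/c2.png',np.hstack([crop(a,400,130,100,130,4),crop(b,360,260,100,130,4)]))
E
```

```text
[ 0.54885648 -0.40470929  0.14705198] [-179.59587217    0.32935003   16.08384477]
```

View pics/c2.png

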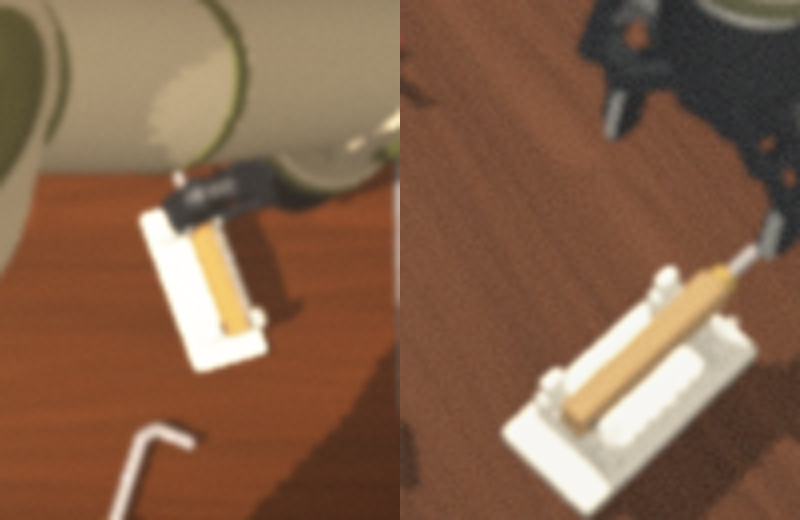

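```bash
python3 - <<'E'
from h import *
for z in(.046,.052):
    a=ray('top',445.8,176.3,z);b=ray('top',459.6,213.1,z);print(a,b,(a+b)/2,np.linalg.norm(a-b),np.degrees(np.arctan2(a[1]-b[1],a[0]-b[0])))
a=ray('side',442.5,326.6,.046);b=ray('side',401.4,366.4,.046);print(a,b,(a+b)/2,np.degrees(np.arctan2(a[1]-b[1],a[0]-b[0])))
# rest footprint via white mask, unshadowed image t1 bottom edge corners
E
```

```text
[ 0.60014526 -0.39934443  0.046     ] [ 0.47314257 -0.43359528  0.046     ] [ 0.53664391 -0.41646985  0.046     ] 0.13154011764093274 15.092805511586912
[ 0.59843946 -0.39753742  0.052     ] [ 0.47199903 -0.43163663  0.052     ] [ 0.53521925 -0.41458702  0.052     ] 0.13095777902187467 15.092805511586931
[ 0.59774851 -0.40038624  0.046     ] [ 0.4658609 -0.4389424  0.046    ] [ 0.53180471 -0.41966432  0.046     ] 16.295809707484235
```

Call:
move_arm(
  plan=[
    [[1,-0.009,0.0085,0,0,0,0],[1,0,0,0.02,0,0,0],[1,0,0,0.025,0,0,0],[1,0,0,0.025,0,0,0],[1,0,0,0.02,0,0,0],[1,0,0,0.015,0,0,0],[1,0,0,0.01,0,0,0],[1,0,0,0.009,0,0,0],[1,0,0,0,0,0,0],[1,0,0,0,0,0,0]],
  ],
)

```text
t: 5.37
eef_pos: [0.5444, -0.4191, 0.03]
orientation: [3.141, -0.0, 0.285]
ft_force: [0.3, 0.1, 1.1]
gripper_width: 0.0854
```

Call:
move_arm(
  plan=[
    [[1,-0.001,-0.004,0.008,0,0,0],[1,0,0,0,0,0,0],[1,0,0,0,0,0,0]],
  ],
)

```text
t: 5.62
eef_pos: [0.5421, -0.4145, 0.0214]
orientation: [-3.141, -0.0, 0.286]
ft_force: [-0.6, 0.5, 0.8]
gripper_width: 0.0857
```

Call:
move_arm(
  plan=[
    [[0,0,0,0,0,0,0],[0,0,0,0,0,0,0],[0,0,0,0,0,0,0],[0,0,0,0,0,0,0],[0,0,0,0,0,0,0],[0,0,0,0,0,0,0],[0,0,0,0,0,0,0],[0,0,0,0,0,0,0],[0,0,0,0,0,0,0],[0,0,0,0,0,0,0]],
  ],
  force=100,
)

```text
t: 6.45
eef_pos: [0.5422, -0.4153, 0.0216]
orientation: [3.141, -0.0, 0.285]
ft_force: [0.2, -0.5, 5.5]
gripper_width: 0.0165
```

Call:
move_arm(
  plan=[
    [[0,0,0,-0.004,0,0,0],[0,0,0,-0.01,0,0,0],[0,0,0,-0.015,0,0,0],[0,0,0,-0.02,0,0,0],[0,0,0,-0.02,0,0,0],[0,0,0,-0.015,0,0,0],[0,0,0,-0.01,0,0,0],[0,0,0,0,0,0,0],[0,0,0,0,0,0,0],[0,0,0,0,0,0,0]],
  ],
)

```text
t: 7.28
eef_pos: [0.542, -0.4144, 0.1146]
orientation: [-3.141, 0.0, 0.285]
ft_force: [-0.1, -0.8, -1.5]
gripper_width: 0.0165
```

```bash
python3 - <<'E'
from h import *
s=env.read_state();print(s['t'],s['eef_pos'],np.degrees(s['orientation']),s['gripper_width'],s['ft_force'])
a=env.capture('top');b=env.capture('side');cv2.imwrite('pics/t2.png',a);cv2.imwrite('pics/s2.png',b)
cv2.imwrite('pics/c3.png',np.hstack([crop(a,400,130,100,130,4),crop(b,360,230,100,130,4)]))
E
```

```text
7.2833 [ 0.5419732  -0.41435913  0.11455047] [-1.79939031e+02  2.12551857e-02  1.63569822e+01] 0.016542662481779723 [-0.06575    -0.76350735 -1.48146506]
```

View pics/c3.png

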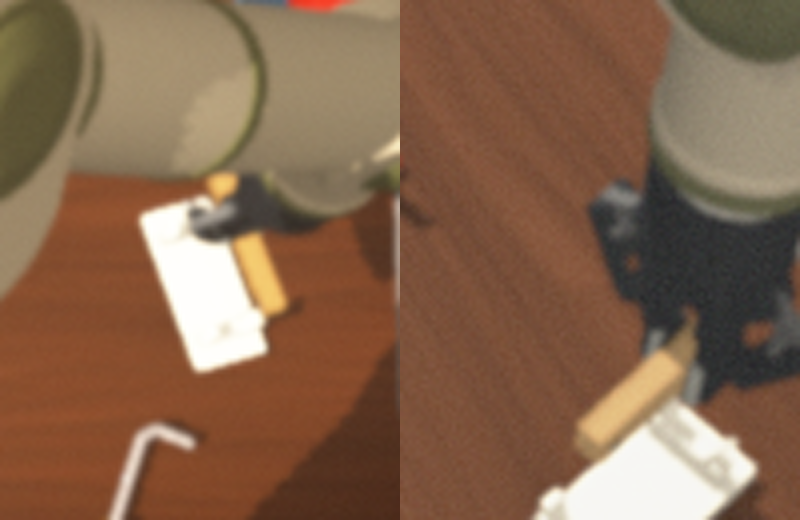

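The hook is held level (view 5). Next I turn it to yaw 95° and carry it to the eye.

Call:
move_arm(
  plan=[
    [[0,0,0,0,0,0,-6.56],[0,0,0,0,0,0,-6.56],[0,0,0,0,0,0,-6.56],[0,0,0,0,0,0,-6.56],[0,0,0,0,0,0,-6.56],[0,0,0,0,0,0,-6.56],[0,0,0,0,0,0,-6.56],[0,0,0,0,0,0,-6.56],[0,0,0,0,0,0,-6.56],[0,0,0,0,0,0,-6.56],[0,0,0,0,0,0,-6.56],[0,0,0,0,0,0,-6.56]],
  ],
)

```text
t: 8.38
eef_pos: [0.5417, -0.4148, 0.1143]
orientation: [-3.141, -0.001, 1.665]
ft_force: [-0.2, -0.4, -2.4]
gripper_width: 0.0162
```

Call:
move_arm(
  plan=[
    [[0,0.015,0.003,0,0,0,0],[0,0.035,0.0065,0,0,0,0],[0,0.035,0.0065,0,0,0,0],[0,0.035,0.0065,0,0,0,0],[0,0.035,0.0065,0,0,0,0],[0,0.035,0.0065,0,0,0,0],[0,0.035,0.0065,0,0,0,0],[0,0.035,0.0065,0,0,0,0],[0,0.035,0.0065,0,0,0,0],[0,0.03,0.0065,0,0,0,0],[0,0.02,0.003,0,0,0,0],[0,0,0,0,0,0,0]],
  ],
)

```text
t: 9.38
eef_pos: [0.5757, -0.0587, 0.1142]
orientation: [-3.14, -0.003, 1.663]
ft_force: [0.3, 0.6, -1.5]
gripper_width: 0.0163
```

Call:
move_arm(
  plan=[
    [[0,0,0,0,0,0,0],[0,0,0,0,0,0,0],[0,0,0,0,0,0,0]],
  ],
)

```text
t: 9.63
eef_pos: [0.5756, -0.0668, 0.1152]
orientation: [-3.141, 0.001, 1.656]
ft_force: [0.1, -0.6, -0.9]
gripper_width: 0.0169
```

```bash
python3 - <<'E'
from h import *
s=env.read_state();print(s['t'],s['eef_pos'],np.degrees(s['orientation']),s['gripper_width'],s['ft_force'])
a=env.capture('top');b=env.capture('side');cv2.imwrite('pics/t3.png',a);cv2.imwrite('pics/s3.png',b)
cv2.imwrite('pics/c4.png',np.hstack([crop(a,265,145,95,130,4),crop(b,280,120,95,130,4)]))
E
```

```text
9.6333 [ 0.57560508 -0.06678677  0.115207  ] [-1.79984925e+02  3.67305779e-02  9.49068595e+01] 0.01690224362398842 [ 0.11005322 -0.59018016 -0.88370862]
```

View pics/c4.png

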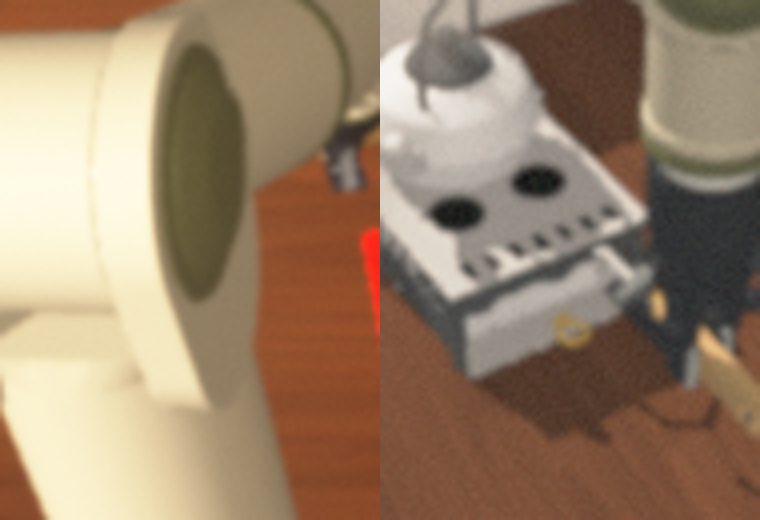

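```bash
python3 - <<'E'
from h import *
s=env.read_state();p=np.array(s['eef_pos']);y=s['orientation'][2];x=np.array([np.cos(y),np.sin(y),0])
for n,q in(('bend',p+x*.120+[0,0,.0194]),('tip',p+x*.12-[0,0,.0116]),('collar',p+x*.052+[0,0,.0194])):
    u=proj('side',q);print(n,q.round(4),u.round(1),'crop',(u-[280,120])*4+[380,0])
print(ray('side',335,182.5,p[2]+.0194), ray('side',327.44,202.59,.022), proj('side',[.5662,.0957,.022]))
b=cv2.imread('pics/s3.png');cv2.imwrite('pics/c5.png',crop(b,315,165,60,50,12))
E
```

```text
bend [0.5654 0.0526 0.1347] [334.8 180.8] crop [599.07009274 243.39940945]
tip [0.5654 0.0526 0.1037] [334.7 189.5] crop [598.78993684 278.11956917]
collar [ 0.5712 -0.0151  0.1347] [348.8 195.3] crop [655.14251165 301.17420456]
[0.56285392 0.04629493 0.13469308] [0.56338825 0.09342428 0.022     ] [327.95339897 201.81464129]
```

View pics/c5.png

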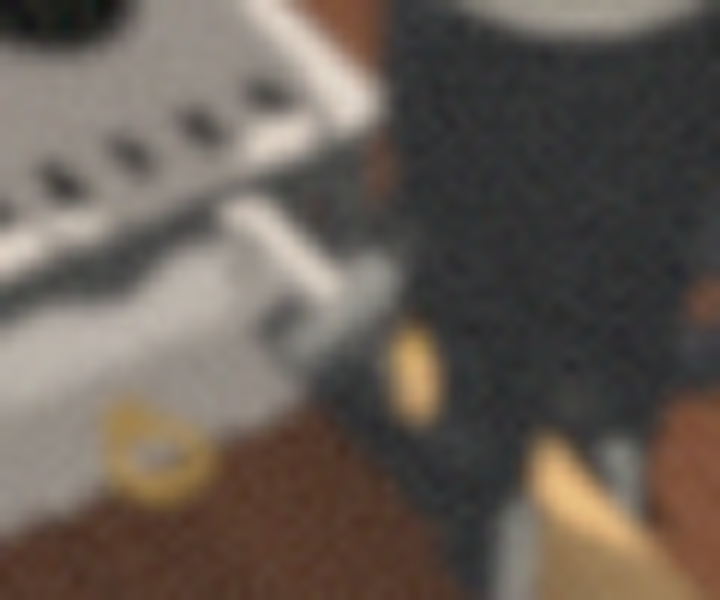

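Side crop: bend at (333.8,182.5), which is about 1.7 px lower than predicted. Eye at (327.8,202.6). I'll move closer above the eye and check the offset there.

Call:
move_arm(
  plan=[
    [[0,0.01,0,0,0,0,0],[0,0.015,0,0,0,0,0],[0,0.012,0,0.01,0,0,0],[0,0.007,0,0.015,0,0,0],[0,0,0,0.015,0,0,0],[0,0,0,0.01,0,0,0],[0,0,0,0.003,0,0,0],[0,0,0,0,0,0,0],[0,0,0,0,0,0,0],[0,0,0,0,0,0,0],[0,0,0,0,0,0,0]],
  ],
)

```text
t: 10.65
eef_pos: [0.5725, -0.022, 0.0629]
orientation: [3.14, 0.0, 1.659]
ft_force: [0.1, 0.8, -1.4]
gripper_width: 0.0167
```

```bash
python3 - <<'E'
from h import *
s=env.read_state();print(s['t'],s['eef_pos'],np.degrees(s['orientation']),s['ft_force'])
p=np.array(s['eef_pos']);y=s['orientation'][2];x=np.array([np.cos(y),np.sin(y),0])
for n,q in(('bend',p+x*.120+[0,0,.0194]),('tip',p+x*.12-[0,0,.0116])):
    u=proj('side',q);print(n,q.round(4),u.round(1),'crop',(u-[305,170])*12)
u=proj('side',[.566,.095,.022]);print('eye crop',(u-[305,170])*12)
b=env.capture('side');cv2.imwrite('pics/s4.png',b);cv2.imwrite('pics/c6.png',crop(b,305,170,60,50,12))
E
```

```text
10.65 [ 0.57245833 -0.02204377  0.06292329] [1.79936987e+02 9.28044622e-03 9.50374201e+01] [ 0.0913801   0.78122066 -1.38500268]
bend [0.5619 0.0975 0.0823] [326.2 186.2] crop [254.77064525 194.47397347]
tip [0.5619 0.0975 0.0513] [326.3 194.4] crop [255.57622889 292.65563468]
eye crop [276.0034544  383.78602009]
```

View pics/c6.png

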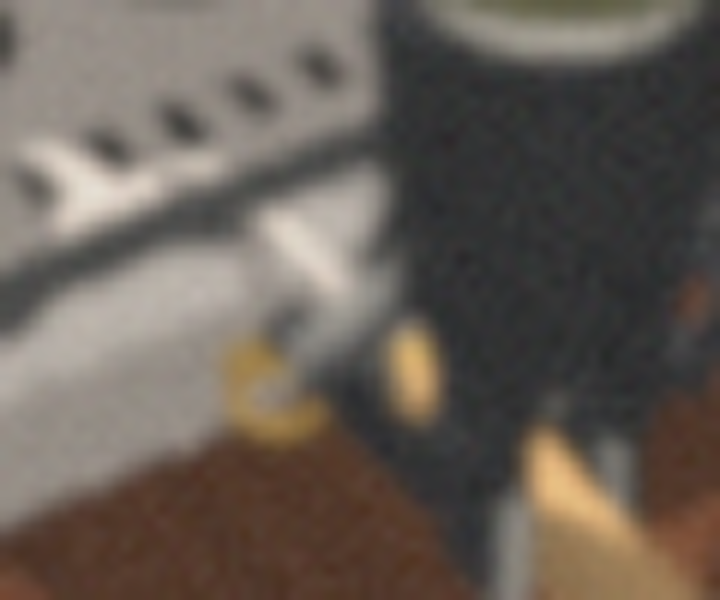

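```bash
python3 - <<'E'
from h import *
o=[]
for f,x,y in(('s4',305,175),('side0',305,175)):
    c=crop(cv2.imread(f'pics/{f}.png'),x,y,36,36,11).astype(float)
    o.append(np.clip((c-40)*1.5,0,255))
cv2.imwrite('pics/c7.png',np.hstack(o))
E
```

```text
[ WARN:0@0.649] global loadsave.cpp:1063 imwrite_ Unsupported depth image for selected encoder is fallbacked to CV_8U.
```

View pics/c7.png

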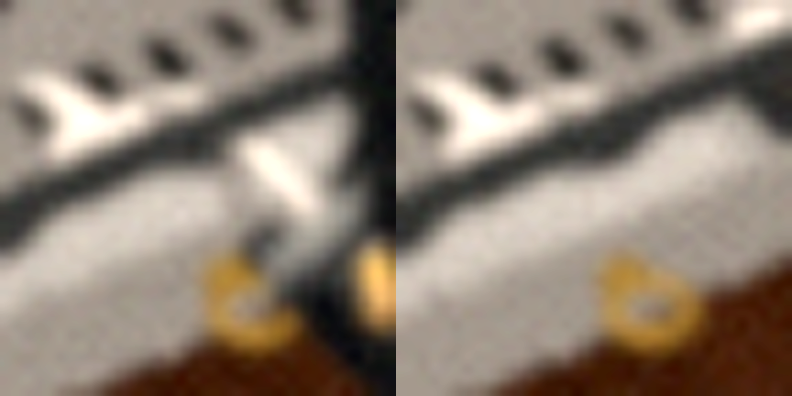

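Call:
move_arm(
  plan=[
    [[0,0,0.003,0,0,0,0],[0,0,0,0.008,0,0,0],[0,0,0,0.008,0,0,0],[0,0,0,0.005,0,0,0],[0,0,0,0,0,0,0],[0,0,0,0.002,0,0,0],[0,0,0,0.002,0,0,0],[0,0,0,0.002,0,0,0],[0,0,0,0.001,0,0,0],[0,0,0,0,0,0,0]],
  ],
)

```text
t: 11.53
eef_pos: [0.575, -0.0215, 0.0342]
orientation: [-3.141, -0.0, 1.659]
ft_force: [-0.0, 0.4, -1.7]
gripper_width: 0.0165
```

```bash
python3 - <<'E'
from h import *
s=env.read_state();print(s['t'],s['eef_pos'],np.degrees(s['orientation']),s['ft_force'],s['moment'])
p=np.array(s['eef_pos']);y=s['orientation'][2];x=np.array([np.cos(y),np.sin(y),0])
q=p+x*.12-[0,0,.0116];print('tip',q)
b=env.capture('side');cv2.imwrite('pics/s5.png',b);c=crop(b,310,185,36,36,14).astype(float);cv2.imwrite('pics/c8.png',np.clip((c-40)*1.5,0,255).astype(np.uint8))
print((proj('side',q)-[310,185])*14)
E
```

```text
11.5333 [ 0.57500147 -0.02151742  0.0341518 ] [-1.79992849e+02 -6.33719402e-04  9.50612932e+01] [-0.03696961  0.38812385 -1.71634802] [0.01851433 0.0136068  0.05058568]
tip [0.5644149  0.09801468 0.0225518 ]
[238.63828148 229.34416203]
```

View pics/c8.png

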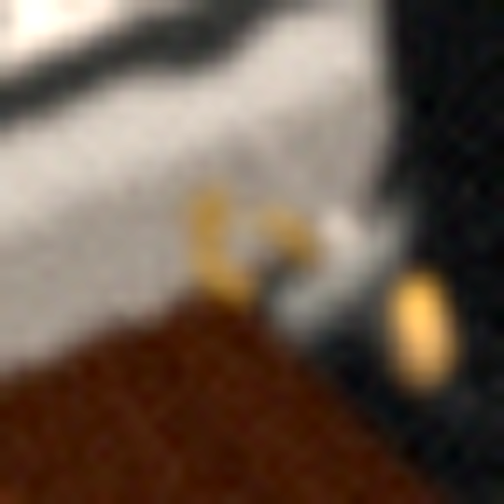

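Enlarged view: the leg stands between the ring's two orange arcs at about (327.5,202), with no contact force. I'll go on down.

Call:
move_arm(
  plan=[
    [[0,0,0,0.002,0,0,0],[0,0,0,0.002,0,0,0],[0,0,0,0,0,0,0],[0,0,0,0,0,0,0]],
  ],
)

```text
t: 11.92
eef_pos: [0.575, -0.0215, 0.0302]
orientation: [-3.141, -0.0, 1.659]
ft_force: [0.4, 0.1, -1.4]
gripper_width: 0.0166
```

Call:
move_arm(
  plan=[
    [[0,0,0,0.002,0,0,0],[0,0,0,0.002,0,0,0],[0,0,0,0,0,0,0],[0,0,0,0,0,0,0]],
  ],
)

```text
t: 12.25
eef_pos: [0.575, -0.0216, 0.0261]
orientation: [-3.141, -0.0, 1.659]
ft_force: [0.6, -0.4, -1.3]
gripper_width: 0.0164
```

Call:
move_arm(
  plan=[
    [[0,0,0,0.002,0,0,0],[0,0,0,0.002,0,0,0],[0,0,0,0,0,0,0],[0,0,0,0,0,0,0]],
  ],
)

```text
t: 12.58
eef_pos: [0.575, -0.0217, 0.0221]
orientation: [-3.141, 0.0, 1.659]
ft_force: [0.4, -0.1, -1.2]
gripper_width: 0.0164
```

Call:
move_arm(
  plan=[
    [[0,-0.001,0,0,0,0,0],[0,-0.001,0,0,0,0,0],[0,-0.001,0,0,0,0,0],[0,-0.001,0,0,0,0,0],[0,-0.001,0,0,0,0,0],[0,-0.001,0,0,0,0,0],[0,-0.001,0,0,0,0,0],[0,-0.001,0,0,0,0,0],[0,-0.001,0,0,0,0,0],[0,-0.001,0,0,0,0,0]],
  ],
)

```text
t: 13.42
eef_pos: [0.576, -0.0316, 0.0223]
orientation: [3.142, -0.0, 1.659]
ft_force: [-0.2, 0.2, -1.7]
gripper_width: 0.0165
```

Call:
move_arm(
  plan=[
    [[0,-0.001,0,0,0,0,0],[0,-0.001,0,0,0,0,0],[0,-0.001,0,0,0,0,0],[0,-0.001,0,0,0,0,0],[0,-0.001,0,0,0,0,0],[0,-0.001,0,0,0,0,0]],
  ],
)

```text
t: 13.92
eef_pos: [0.5764, -0.0374, 0.0223]
orientation: [-3.141, -0.0, 1.659]
ft_force: [-0.1, 2.4, -1.3]
gripper_width: 0.0166
```

```bash
python3 - <<'E'
from h import *
s=env.read_state();print(s['t'],s['eef_pos'],s['ft_force'],s['moment'])
b=env.capture('side');cv2.imwrite('pics/s6.png',b)
o=[]
for f in('s5','s6'):
    im=cv2.imread(f'pics/{f}.png');h=cv2.cvtColor(im,cv2.COLOR_BGR2HSV)[194:215,318:334].astype(int)
    m=(h[...,0]>13)&(h[...,0]<32)&(h[...,1]>60)&(h[...,2]>90);ys,xs=np.nonzero(m);print(f,len(xs),xs.mean()+318,ys.mean()+194,xs.min()+318,xs.max()+318,ys.min()+194,ys.max()+194)
    c=crop(im,310,185,36,36,11).astype(float);o.append(np.clip((c-40)*1.5,0,255).astype(np.uint8))
cv2.imwrite('pics/c9.png',np.hstack(o))
E
```

```text
13.9167 [ 0.57642073 -0.0374065   0.02227345] [-0.13672886  2.44270284 -1.31400396] [0.57183478 0.06270002 0.03653755]
s5 46 326.60869565217394 202.19565217391303 323 332 198 206
s6 52 327.4807692307692 204.01923076923077 324 332 199 208
```

View pics/c9.png

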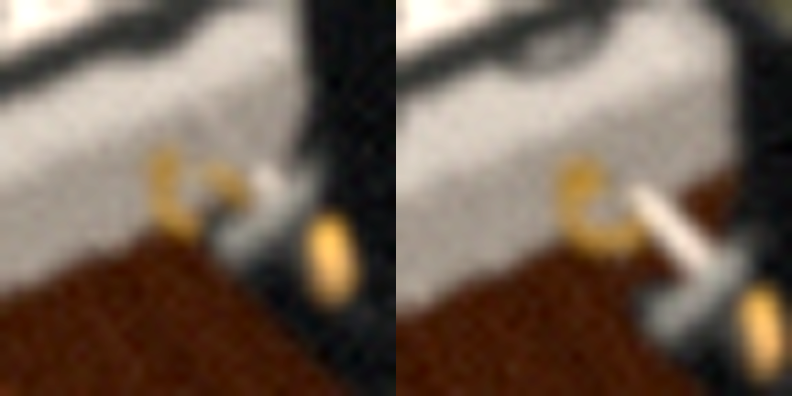

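Engaged: the pull reads 2.4 N and the eye has moved. I'll draw it gently.

Call:
move_arm(
  plan=[
    [[0,-0.002,0,0,0,0,0],[0,-0.003,0,0,0,0,0],[0,-0.003,0,0,0,0,0],[0,-0.003,0,0,0,0,0],[0,-0.003,0,0,0,0,0],[0,-0.003,0,0,0,0,0],[0,-0.003,0,0,0,0,0],[0,-0.003,0,0,0,0,0],[0,-0.003,0,0,0,0,0],[0,-0.003,0,0,0,0,0],[0,-0.003,0,0,0,0,0],[0,-0.002,0,0,0,0,0]],
  ],
)

```text
t: 14.97
eef_pos: [0.5795, -0.0718, 0.0223]
orientation: [3.142, 0.0, 1.659]
ft_force: [0.0, 1.9, -1.4]
gripper_width: 0.0169
```

Call:
move_arm(
  plan=[
    [[0,-0.002,0,0,0,0,0],[0,-0.003,0,0,0,0,0],[0,-0.003,0,0,0,0,0],[0,-0.003,0,0,0,0,0],[0,-0.003,0,0,0,0,0],[0,-0.003,0,0,0,0,0],[0,-0.003,0,0,0,0,0],[0,-0.003,0,0,0,0,0],[0,-0.003,0,0,0,0,0],[0,-0.003,0,0,0,0,0],[0,-0.003,0,0,0,0,0],[0,-0.002,0,0,0,0,0]],
  ],
)

```text
t: 15.97
eef_pos: [0.5825, -0.1057, 0.0223]
orientation: [3.141, 0.0, 1.659]
ft_force: [-0.9, 2.5, -1.6]
gripper_width: 0.0167
```

```bash
python3 - <<'E'
from h import *
s=env.read_state();print(s['t'],s['eef_pos'],s['ft_force'],s['moment'])
p=np.array(s['eef_pos']);y=s['orientation'][2];x=np.array([np.cos(y),np.sin(y),0]);q=p+x*.12;q[2]=.022;print(q,proj('side',q))
im=env.capture('side');cv2.imwrite('pics/s7.png',im)
u,v=proj('side',q).astype(int);H=cv2.cvtColor(im,cv2.COLOR_BGR2HSV)[v-8:v+12,u-9:u+7].astype(int)
m=(H[...,0]>13)&(H[...,0]<32)&(H[...,1]>60)&(H[...,2]>90);ys,xs=np.nonzero(m);print(len(xs),xs.mean()+u-9,ys.mean()+v-8)
print(ray('side',xs.mean()+u-9,ys.mean()+v-8,.022))
E
```

```text
15.9667 [ 0.58249414 -0.10572569  0.0223272 ] [-0.88683774  2.53380125 -1.57964488] [ 0.56977793  0.0473128  -0.03338947]
[0.57194539 0.01380976 0.022     ] [342.9767715  218.96771973]
58 340.2413793103448 218.1206896551724
[0.56670035 0.02022656 0.022     ]
```

Call:
move_arm(
  plan=[
    [[0,-0.002,-0.0001,0,0,0,0],[0,-0.002,-0.0001,0,0,0,0],[0,-0.002,-0.0001,0,0,0,0],[0,-0.002,-0.0001,0,0,0,0],[0,-0.002,-0.0001,0,0,0,0],[0,-0.002,-0.0001,0,0,0,0],[0,-0.002,-0.0001,0,0,0,0],[0,-0.002,-0.0001,0,0,0,0],[0,-0.001,0,0,0,0,0]],
  ],
)

```text
t: 16.77
eef_pos: [0.5832, -0.1227, 0.0223]
orientation: [3.142, 0.0, 1.659]
ft_force: [-1.0, 2.9, -0.6]
gripper_width: 0.0167
```

Call:
move_arm(
  plan=[
    [[0,-0.001,0,0,0,0,0],[0,-0.001,0,0,0,0,0],[0,-0.001,0,0,0,0,0]],
  ],
)

```text
t: 17.02
eef_pos: [0.5835, -0.1252, 0.0223]
orientation: [3.142, -0.0, 1.659]
ft_force: [-0.1, 2.6, -2.2]
gripper_width: 0.0163
```

Call:
move_arm(
  plan=[
    [[0,-0.001,0,0,0,0,0],[0,-0.001,0,0,0,0,0],[0,-0.001,0,0,0,0,0]],
  ],
)

```text
t: 17.27
eef_pos: [0.5837, -0.1283, 0.0223]
orientation: [3.142, 0.0, 1.659]
ft_force: [0.3, 2.4, -2.0]
gripper_width: 0.0164
```

Call:
move_arm(
  plan=[
    [[0,-0.001,0,0,0,0,0],[0,-0.001,0,0,0,0,0],[0,-0.001,0,0,0,0,0],[0,-0.0005,0,0,0,0,0]],
  ],
)

```text
t: 17.6
eef_pos: [0.584, -0.1319, 0.0223]
orientation: [3.142, 0.0, 1.659]
ft_force: [0.3, 1.9, -1.4]
gripper_width: 0.0169
```

Call:
move_arm(
  plan=[
    [[0,-0.001,0,0,0,0,0],[0,-0.001,0,0,0,0,0],[0,-0.001,0,0,0,0,0],[0,-0.0005,0,0,0,0,0]],
  ],
)

```text
t: 17.93
eef_pos: [0.5843, -0.1354, 0.0223]
orientation: [3.142, 0.0, 1.659]
ft_force: [-0.5, 2.6, -1.9]
gripper_width: 0.0163
```

Call:
move_arm(
  plan=[
    [[0,-0.001,0,0,0,0,0],[0,-0.001,0,0,0,0,0],[0,-0.001,0,0,0,0,0],[0,-0.0005,0,0,0,0,0]],
  ],
)

```text
t: 18.27
eef_pos: [0.5847, -0.1388, 0.0223]
orientation: [3.142, 0.0, 1.659]
ft_force: [-0.9, 2.8, -1.0]
gripper_width: 0.0165
```

Call:
move_arm(
  plan=[
    [[0,-0.001,0,0,0,0,0],[0,-0.001,0,0,0,0,0],[0,-0.001,0,0,0,0,0],[0,-0.0005,0,0,0,0,0]],
  ],
)

```text
t: 18.6
eef_pos: [0.5849, -0.1423, 0.0223]
orientation: [-3.142, 0.0, 1.659]
ft_force: [-0.9, 2.5, -1.6]
gripper_width: 0.0168
```

Call:
move_arm(
  plan=[
    [[0,-0.001,0,0,0,0,0],[0,-0.001,0,0,0,0,0],[0,-0.001,0,0,0,0,0],[0,-0.0005,0,0,0,0,0]],
  ],
)

```text
t: 18.93
eef_pos: [0.5852, -0.1458, 0.0223]
orientation: [3.142, 0.0, 1.659]
ft_force: [0.1, 3.0, -0.8]
gripper_width: 0.0166
```

Call:
move_arm(
  plan=[
    [[0,-0.001,0,0,0,0,0],[0,-0.001,0,0,0,0,0],[0,-0.001,0,0,0,0,0],[0,-0.0005,0,0,0,0,0]],
  ],
)

```text
t: 19.27
eef_pos: [0.5856, -0.1493, 0.0223]
orientation: [3.142, 0.0, 1.659]
ft_force: [-0.1, 2.2, -1.3]
gripper_width: 0.0165
```

Call:
move_arm(
  plan=[
    [[0,-0.001,0,0,0,0,0],[0,-0.001,0,0,0,0,0],[0,-0.001,0,0,0,0,0],[0,-0.0005,0,0,0,0,0]],
  ],
)

```text
t: 19.6
eef_pos: [0.5859, -0.1528, 0.0223]
orientation: [3.142, 0.0, 1.659]
ft_force: [-0.3, 2.6, -1.4]
gripper_width: 0.0164
```

Call:
move_arm(
  plan=[
    [[0,-0.001,0,0,0,0,0],[0,-0.001,0,0,0,0,0],[0,-0.001,0,0,0,0,0],[0,-0.0005,0,0,0,0,0]],
  ],
)

```text
t: 19.93
eef_pos: [0.5862, -0.1559, 0.0223]
orientation: [-3.141, -0.0, 1.659]
ft_force: [0.3, 5.3, -1.1]
gripper_width: 0.0167
```

The pull has risen to 5.3 N, so this is probably the stop. I'll use finer steps.

Call:
move_arm(
  plan=[
    [[0,-0.0003,0,0,0,0,0],[0,0,0,0,0,0,0],[0,0,0,0,0,0,0]],
  ],
)

```text
t: 20.18
eef_pos: [0.5862, -0.1559, 0.0222]
orientation: [-3.142, -0.0, 1.659]
ft_force: [0.3, 5.2, -1.3]
gripper_width: 0.0165
```

Call:
move_arm(
  plan=[
    [[0,-0.0005,0,0,0,0,0],[0,-0.0005,0,0,0,0,0],[0,0,0,0,0,0,0],[0,0,0,0,0,0,0]],
  ],
)

```text
t: 20.52
eef_pos: [0.5865, -0.1562, 0.0222]
orientation: [3.142, -0.001, 1.66]
ft_force: [0.6, 6.9, -3.2]
gripper_width: 0.0169
```

Call:
move_arm(
  plan=[
    [[0,-0.0005,0,0,0,0,0],[0,-0.0005,0,0,0,0,0],[0,0,0,0,0,0,0],[0,0,0,0,0,0,0],[0,0,0,0,0,0,0],[0,0,0,0,0,0,0]],
  ],
)

```text
t: 21.02
eef_pos: [0.5866, -0.1564, 0.0221]
orientation: [-3.141, -0.002, 1.66]
ft_force: [1.0, 9.3, -2.7]
gripper_width: 0.0163
```

```bash
python3 - <<'E'
from h import *
s=env.read_state();print(s['t'],s['eef_pos'],s['ft_force'],s['moment'])
p=np.array(s['eef_pos']);y=s['orientation'][2];x=np.array([np.cos(y),np.sin(y),0]);q=p+x*.12;q[2]=.022
im=env.capture('side');cv2.imwrite('pics/s8.png',im)
u,v=proj('side',q).astype(int);print(q,u,v);H=cv2.cvtColor(im,cv2.COLOR_BGR2HSV)[v-8:v+12,u-9:u+7].astype(int)
m=(H[...,0]>13)&(H[...,0]<32)&(H[...,1]>60)&(H[...,2]>90);ys,xs=np.nonzero(m);print(len(xs),ray('side',xs.mean()+u-9,ys.mean()+v-8,.022))
# warmer shift: template match of warmer front top edge region, side0 vs s8
a=cv2.imread('pics/side0.png');t=a[150:190,262:325];r=cv2.matchTemplate(im[140:200,252:335],t,cv2.TM_CCOEFF_NORMED);print('warmer shift px',np.array(cv2.minMaxLoc(r)[3])-10,r.max())
print('phase',cv2.phaseCorrelate(np.float32(cv2.cvtColor(t,7-1)),np.float32(cv2.cvtColor(im[150:190,262:325],6))))
E
```

```text
21.0167 [ 0.58661797 -0.1563946   0.02210164] [ 1.01772094  9.2707856  -2.6756692 ] [ 1.86450296 -0.29279065 -0.2324871 ]
[ 0.57589998 -0.03687421  0.022     ] 353 230
63 [ 0.57129043 -0.03098755  0.022     ]
warmer shift px [0 0] 0.9912272
phase ((-0.05470897205058378, -0.06522910416756744), 0.9932386610656977)
```

Held firmly at the stop with about 9 N of pull. The warmer has not moved (0 px shift). I'll unload and lift out.

Call:
move_arm(
  plan=[
    [[0,0.002,0,0,0,0,0],[0,0.002,0,0,0,0,0],[0,0.002,0,0,0,0,0],[0,0.001,0,0,0,0,0],[0,0,0,0,0,0,0],[0,0,0,0,0,0,0]],
  ],
)

```text
t: 21.57
eef_pos: [0.5858, -0.1519, 0.0224]
orientation: [3.141, 0.001, 1.659]
ft_force: [-0.2, -0.4, -0.9]
gripper_width: 0.0165
```

Call:
move_arm(
  plan=[
    [[0,0,0,-0.002,0,0,0],[0,0,0,-0.004,0,0,0],[0,0,0,-0.004,0,0,0],[0,0,0,-0.005,0,0,0],[0,0,0,0,0,0,0]],
  ],
)

```text
t: 21.98
eef_pos: [0.5863, -0.1517, 0.0385]
orientation: [3.14, 0.001, 1.659]
ft_force: [0.5, -0.3, -0.8]
gripper_width: 0.0167
```

Call:
move_arm(
  plan=[
    [[0,0,0,-0.01,0,0,0],[0,0,0,-0.015,0,0,0],[0,0,0,-0.02,0,0,0],[0,0,0,-0.02,0,0,0],[0,0,0,-0.012,0,0,0],[0,-0.015,-0.004,0,0,0,0],[0,-0.03,-0.008,0,0,0,0],[0,-0.034,-0.009,0,0,0,0],[0,-0.034,-0.009,0,0,0,0],[0,-0.034,-0.009,0,0,0,0],[0,-0.034,-0.009,0,0,0,0],[0,-0.034,-0.009,0,0,0,0]],
  ],
)

```text
t: 22.98
eef_pos: [0.5474, -0.3721, 0.1147]
orientation: [3.142, -0.0, 1.659]
ft_force: [1.3, 0.3, -1.0]
gripper_width: 0.0168
```

Call:
move_arm(
  plan=[
    [[0,-0.028,-0.0075,0,0,0,0],[0,-0.012,-0.003,0,0,0,0],[0,0,0,0,0,0,6.56],[0,0,0,0,0,0,6.56],[0,0,0,0,0,0,6.56],[0,0,0,0,0,0,6.56],[0,0,0,0,0,0,6.56],[0,0,0,0,0,0,6.56],[0,0,0,0,0,0,6.56],[0,0,0,0,0,0,6.56],[0,0,0,0,0,0,6.56],[0,0,0,0,0,0,6.56]],
  ],
)

```text
t: 23.98
eef_pos: [0.5413, -0.4104, 0.1144]
orientation: [-3.141, -0.001, 0.509]
ft_force: [0.6, 0.2, -1.6]
gripper_width: 0.0166
```

Call:
move_arm(
  plan=[
    [[0,0,0,0,0,0,6.56],[0,0,0,0,0,0,6.56],[0,0,0,0,0,0,0],[0,0,0,0,0,0,0],[0,0,0,0,0,0,0],[0,0,0,0,0,0,0]],
  ],
)

```text
t: 24.48
eef_pos: [0.5411, -0.4112, 0.1144]
orientation: [-3.141, -0.0, 0.288]
ft_force: [-0.3, -0.5, -1.0]
gripper_width: 0.0167
```

Call:
move_arm(
  plan=[
    [[0,0,0.0042,0,0,0,0.17],[0,0,0,0,0,0,0],[0,0,0,0,0,0,0],[0,0,0,0,0,0,0]],
  ],
)

```text
t: 24.82
eef_pos: [0.5421, -0.4156, 0.1143]
orientation: [3.142, -0.0, 0.282]
ft_force: [-0.5, 0.5, -1.9]
gripper_width: 0.0168
```

```bash
python3 - <<'E'
from h import *
s=env.read_state();print(s['t'],s['eef_pos'],s['orientation'],s['moment'])
a=env.capture('top');b=env.capture('side');cv2.imwrite('pics/t9.png',a);cv2.imwrite('pics/s9.png',b)
def hm(im,x,y,w,h):
    H=cv2.cvtColor(im,cv2.COLOR_BGR2HSV)[y:y+h,x:x+w].astype(int);m=(H[...,0]>13)&(H[...,0]<32)&(H[...,1]>75)&(H[...,2]>90)
    ys,xs=np.nonzero(m);r=cv2.minAreaRect(np.c_[xs,ys].astype(np.float32));return len(xs),xs.mean()+x,ys.mean()+y,r
for f in('s2','s9'):print(f,hm(cv2.imread(f'pics/{f}.png'),400,305,40,45))
for f in('t2','t9'):print(f,hm(cv2.imread(f'pics/{f}.png'),445,170,35,40))
E
```

```text
24.8167 [ 0.54207753 -0.41561378  0.11434106] [ 3.14156248e+00 -1.37832821e-04  2.82253954e-01] [ 0.04088716 -0.02519992 -0.03471626]
s2 (433, np.float64(418.78752886836025), np.float64(328.6096997690531), ((18.729755401611328, 22.827804565429688), (27.89263343811035, 36.54466247558594), 75.52970886230469))
s9 (431, np.float64(419.18793503480276), np.float64(328.98375870069606), ((20.08197021484375, 23.098358154296875), (12.803688049316406, 41.740020751953125), 50.194427490234375))
t2 (489, np.float64(464.46216768916156), np.float64(183.65848670756645), ((17.0, 19.5), (39.0, 34.0), 90.0))
t9 (502, np.float64(464.32669322709165), np.float64(183.63545816733068), ((17.0, 19.5), (39.0, 34.0), 90.0))
```

The hook sits in the gripper as it did when picked up, within 0.5 px. Lowering it now.

Call:
move_arm(
  plan=[
    [[0,0,0,0.01,0,0,0],[0,0,0,0.02,0,0,0],[0,0,0,0.02,0,0,0],[0,0,0,0.015,0,0,0],[0,0,0,0.01,0,0,0],[0,0,0,0.007,0,0,0],[0,0,0,0.004,0,0,0],[0,0,0,0.003,0,0,0],[0,0,0,0.002,0,0,0],[0,0,0,0.001,0,0,0],[0,0,0,0,0,0,0],[0,0,0,0,0,0,0]],
  ],
)

```text
t: 25.92
eef_pos: [0.5424, -0.4155, 0.0228]
orientation: [3.141, -0.001, 0.282]
ft_force: [-0.3, -0.3, -1.3]
gripper_width: 0.0164
```

Call:
move_arm(
  plan=[
    [[0,0,0,0.001,0,0,0],[0,0,0,0,0,0,0],[0,0,0,0,0,0,0]],
  ],
)

```text
t: 26.17
eef_pos: [0.5425, -0.4155, 0.0217]
orientation: [3.141, -0.0, 0.282]
ft_force: [0.2, 0.5, 1.6]
gripper_width: 0.0166
```

Call:
move_arm(
  plan=[
    [[0.25,0,0,0,0,0,0],[0.3,0,0,0,0,0,0],[0.4,0,0,0,0,0,0],[0.6,0,0,0,0,0,0],[0.8,0,0,0,0,0,0],[1,0,0,0,0,0,0],[1,0,0,0,0,0,0],[1,0,0,0,0,0,0],[1,0,0,0,0,0,0],[1,0,0,0,0,0,0]],
  ],
)

```text
t: 27.0
eef_pos: [0.5422, -0.4154, 0.0213]
orientation: [3.142, -0.0, 0.282]
ft_force: [-0.3, -0.3, 0.3]
gripper_width: 0.0852
```

Call:
move_arm(
  plan=[
    [[1,0,0,-0.005,0,0,0],[1,0,0,-0.015,0,0,0],[1,0,0,-0.03,0,0,0],[1,0,0,-0.03,0,0,0],[1,0,0,-0.03,0,0,0],[1,0,0,-0.03,0,0,0],[1,0,0,-0.03,0,0,0],[1,0,0,-0.03,0,0,0],[1,0,0,-0.03,0,0,0],[1,-0.03,0,0,0,0,0],[1,0,0,0,0,0,0],[1,0,0,0,0,0,0]],
  ],
)

```text
t: 28.0
eef_pos: [0.5115, -0.4246, 0.2534]
orientation: [3.14, -0.001, 0.279]
ft_force: [-0.1, 0.3, -0.3]
gripper_width: 0.0856
```

```bash
python3 - <<'E'
from h import *
s=env.read_state();print(s['t'],s['eef_pos'],s['gripper_width'],s['ft_force'])
a=env.capture('top');b=env.capture('side');cv2.imwrite('pics/t10.png',a);cv2.imwrite('pics/s10.png',b)
def hm(im,x,y,w,h):
    H=cv2.cvtColor(im,cv2.COLOR_BGR2HSV)[y:y+h,x:x+w].astype(int);m=(H[...,0]>13)&(H[...,0]<32)&(H[...,1]>60)&(H[...,2]>90)
    ys,xs=np.nonzero(m);r=cv2.minAreaRect(np.c_[xs,ys].astype(np.float32));return len(xs),xs.mean()+x,ys.mean()+y,r
for f in('side0','s10'):print(f,hm(cv2.imread(f'pics/{f}.png'),395,320,75,60))
cv2.imwrite('pics/c10.png',np.hstack([crop(b,250,90,110,150,3.6),crop(b,380,290,100,135,4)]))
E
```

```text
28.0 [ 0.5115436  -0.42463363  0.25344494] 0.08563093975139642 [-0.07645472  0.33580282 -0.33827923]
side0 (586, np.float64(422.0750853242321), np.float64(346.259385665529), ((29.924415588378906, 29.835350036621094), (33.96681213378906, 57.22407913208008), 48.23970413208008))
s10 (588, np.float64(421.81802721088434), np.float64(346.3775510204082), ((25.052520751953125, 34.23883056640625), (34.04673385620117, 70.35791778564453), 48.23970031738281))Traceback (most recent call last):
  File "<stdin>", line 8, in <module>
    return _nx.concatenate(arrs, 1, dtype=dtype, casting=casting)
           ~~~~~~~~~~~~~~~^^^^^^^^^^^^^^^^^^^^^^^^^^^^^^^^^^^^^^^
ValueError: all the input array dimensions except for the concatenation axis must match exactly, but along dimension 0, the array at index 0 has size 540 and the array at index 1 has size 440
```

View pics/s10.png

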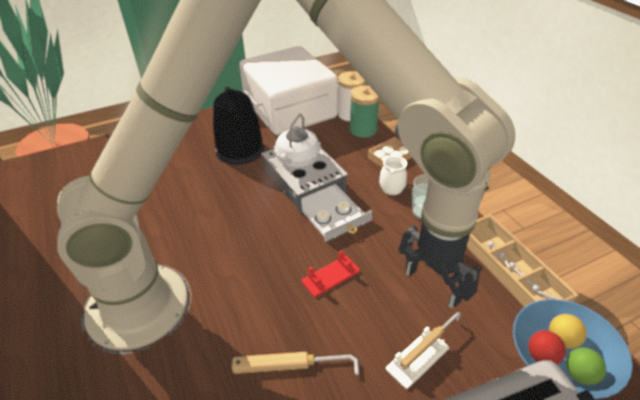

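The tray is drawn out (eye at about (352,229)), the hook lies in its rest at (422,346), and the gripper is clear. The pot and bystanders are in place.

```bash
python3 -c "
from rig import env
print(env.finish_job())"
```

```text
the job is handed in; nothing more can be done
None
```

I drew the tray out to its stop with the hook, laid the hook back in its rest and handed the job in at about 28 s of robot time. The hand-in reports no verdict.

- **Tray:** It came out about 125 mm at a steady pull of about 2.5 N. The pull then rose sharply, and I held the tray at the stop at about 9 N for half a second. It was still drawn out in the last picture.
- **Warmer and teapot:** At the stop, the side view showed no shift of the warmer (under 0.1 px). The last picture shows the teapot in place.
- **Hook:** Back in the rest, the handle's centre is within 0.3 px of where it started in the side view. The gripper was open and well clear when I handed in.
- **Bystanders:** The kettle, jug and sweetener look unmoved in the last picture. The cups were partly hidden by the arm, which never went near them.

**Disagreements:** The top and side views differed by 3 to 4 mm on the eye's position, so I used a value between them. With the hook loaded in the eye, the tip sat about 4 to 6 mm towards the front of the eye, as expected under pull. The rotated-box fit of the handle after replacement was not usable, because the mask picked up stray pixels. I relied on the centroid and the picture for that check.

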